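# Check a cassette holder's gap with the 5 mm gauge blade

### The arm

A 7-joint arm with a two-finger parallel gripper is mounted at the origin on a cart in front of the work surface, level with it; the furniture and walls round the work are solid. World frame = base frame: x ahead of the robot, y to its left, z up, the work surface at z = 0. Lengths are in m, angles in rad, forces in N, time in s.
With the tool pointing down it reaches from about 0.4 to 0.9 m from the base axis. Payload 5.5 kg.
Tool frame: the origin (TCP) lies midway between the tips of the shut fingers; the grasp point (between the pads) lies 19 mm behind it; z points along the fingers, y is the line along which they close (so a half turn about z gives the same grasp; the last joint's range is limited). The gripper opens to 92 mm and grips with 3 to 60 N. Pads are 19 mm wide; open, the fingers measure 130 mm over their backs; the gripper's body (75 mm by 190 mm) begins 47 mm behind the grasp point.
Start: joints at [-1.05, 0.501, -0.427, 1.55, 0.221, 1.138, -0.21], TCP at [0.166, 0.629, 0.227] pointing down, gripper open.
Joint ranges: [-2.88, 2.88], [-0.31, 2.03], [-1.54, 1.56], [0.2, 2.42], [-1.41, 4.55], [0.19, 2.02], [-2.57, 2.57]. Speed limits (rad/s): [2.57, 2.57, 3.14, 3.14, 3.14, 3.14, 3.14].

### API

Orientations are given as [roll, pitch, yaw] about the fixed x, y, z axes, in that order (R = Rz(yaw) Ry(pitch) Rx(roll)).
In Python, from bench import env gives the robot as it stands. The module is installed in compiled form; this text tells all that it offers.
- The arm moves only by the tool carry_out, never from a script. Its argument "steps" is one flat list of numbers, 5 for each row, row after row: the finger opening in cm, from 0 to 9.18, then the shift along the tool's x, y, z in cm, then the turn about the tool's z in rad. A call has 1 to 12 rows; each row is the pose to reach, as a shift and turn from the pose commanded when the call began, along the tool's axes at that moment; what a row does not reach only later rows make up. A row lasts 1/8 s, in which the tool goes at most 62.5 mm and 10.7 degrees, less where a joint would pass 70% of its speed; a pose out of reach is approached as far as the arm can. A call with a gripper value outside its range is refused whole. The fingers move at their own pace and stop on an object; the grip force is fixed at half the most. Time passes only in rows, so rows that repeat a pose let the fingers close. It gives the time, the measured TCP pose, the force, the opening and the grip force at its end, in the units of the state.
- env.state(): the state, without advancing time (a new reading comes with each control period).
- env.capture(name): name is "scene" or "top" or "wrist"; returns a dict with "color" (420x560x3 uint8, red, green, blue), "fx", "fy", "cx", "cy" (pixels), "cam_to_world" (4x4, takes a point from camera to world coordinates). Camera axes: x right, y up, looking along -z (the intrinsics and any distortion apply to the point x, -y, -z); pixel columns grow to the right and rows downward; lengths in m; the calibration is good to about 2 mm. A picture is of the moment at which its call begins. There is no depth.
- env.sign_off(): hands the job in; it is judged then, once.
The state is a dict: "t": time; "joints": joint angles; "qd": joint speeds; "joint_efforts": joint torques, N m; "tool_pos": TCP position; "tcp_rot": TCP orientation; "ft_force": force on the tool from outside, world axes, zero at the start; "moment": the same for the moment, N m; "grip_width": opening from 0.0 (shut) to 1.0 (fully open); "gripper_force": force on a finger pad.
Only numpy, scipy, OpenCV 4.12 (cv2) and the standard library are available. Lean on these libraries where they do the work, as an engineer would, in place of code of your own. Each camera call takes 0.05 s, during which the arm holds its last target. There are 200 camera calls.

### The job

Check the gap of the small cassette holder with a feeler: from the hanging rack take the gauge blade that is as thick as a test cassette (5 mm, the middle thickness of the three) and leave the other two hanging. Lower it upright, tip first, between the holder's two plates until both drag snugly on it, with the tip about half way down the narrowing part of the gap and not pushed on through the bottom. Finish holding it there at that depth in the gripper; do not let go, and leave the things round about alone.

Things in the scene. Friction and masses are not known exactly. Their poses are not given: they have to be found in the camera images.
- blade_5: Gauge blade to use: steel strip 22 mm wide (its x), 5 mm thick (its y), hanging upright (z up), about 80 g. Origin: blade centre, in the plane of the handle's underside. The bare strip reaches 75 mm below it; the black handle above is 34 (x) x 19 (y) x 40 mm high, and the strip's end stands 9 mm out of its top, thickness showing. Grip the handle from above; across its 19 mm (y) it cannot swing.
- blade_5_tip (a point): Centre of the lower end of the 5 mm blade, 75 mm below its origin.
- blade_2: Look-alike blade, strip 2 mm thick, handle 16 mm thick; otherwise the same shape, size and origin. Leave it hanging.
- blade_9: Look-alike blade, strip 9 mm thick, handle 23 mm thick; otherwise the same shape, size and origin. Leave it hanging.
- rack: Fixed hanging rack: aluminium plate 70 x 230 mm on two end walls, top 95 mm above the table, with three slots (26 mm in x, 13 mm in y) 75 mm apart along its y. A blade hangs in each by its handle's shoulder, in any order; its x is the blades' x. Origin: centre of the underside, at table height.
- stand: Fixed stand of the cassette holder: grey foot plate 110 x 120 x 12 mm (x -40 to +70 mm) with a round column 24 mm thick, 50 mm to +x of the origin, top 108 mm above the table, carrying a head at adjustable height. Origin at table height under the gap; y is across the gap (the blade's thickness goes along it), x along the plates.
- mouth (a point): Middle of the top of the gap between the two plates; 100 to 120 mm above the table. Axes as the stand's (z up). In its frame the gap is a funnel from z = 0 (22 mm wide) to -15 mm (5 mm), then narrows evenly to 1.5 mm at z = -60 mm, the open bottom. A 5 mm blade begins to drag with its tip 15 mm below this point; half way down the narrowing part is 38 mm below it.
- carriage: Aluminium slide on the head with the two steel plates, each 36 mm wide (x), open at the sides: an upright one fixed on it (gap's -y side) and a leaning one on two spring pins (+y side). It floats along y, up to 8 mm either way, on a weak centring spring (200 N/m), so the gap centres itself on the blade. Origin 60 mm below the mouth.
- plate_sprung (a joint): How far the sprung plate is pushed back along +y, m: 0 at rest (1 N preload), spring 1500 N/m. With the 5 mm blade it grows 0.078 mm per mm of depth past the start of the drag, up to 3.5 mm at the bottom. Snug is 0.8 to 2.8 mm, best 1.8 mm (tip 38 mm below the mouth).
- timer: Bystander: bench timer, 62 x 62 x 20 mm. Leave alone.
- marker_0: Bystander: marker pen lying near the table's edge, 132 mm long. Leave alone.
- marker_1: Bystander: marker pen lying near the table's edge, 132 mm long. Leave alone.
- tape: Bystander: roll of tape lying flat, 80 mm. Leave alone.
There are look-alikes about, which are no part of the job. Leave any turquoise look-alike of the blade_5 alone.

How it is judged:
On the way, in this order (a step that is already met when the one before it is completed fails the run):
1. the 5 mm blade is lifted out of the rack in the gripper (contact force between the fingers and blade_5 above 2 N and z of blade_5_tip in the frame of rack above 0.097 m), for 0.1 s.
2. its tip is in the gap between the plates and begins to drag (contact force between the fingers and blade_5 above 2 N and angle between blade_5's own z axis and vertical below 0.14 rad and x of blade_5_tip in the frame of mouth between -0.012 and 0.012 m and z of blade_5_tip in the frame of mouth below -0.016 m and y of blade_5_tip in the frame of mouth between -0.006 and 0.006 m), for 0.1 s.
At the end, for the whole second after the job is handed in: 5 mm blade held still and upright (0.14 rad) in the gripper (over 2 N), tip 22 to 56 mm below the mouth, within 12 mm of the plates' middle; plates press on it with over 2 N, tip flat by the fixed plate (1.5 mm), sprung plate pushed back 0.8 to 2.8 mm; other blades within 15 mm of where they hung (value of joint plate_sprung between 0.0008 and 0.0028 m and contact force between blade_5 and carriage above 2 N and y of blade_5_tip in the frame of mouth between -0.0015 and 0.0015 m and contact force between the fingers and blade_5 above 2 N and angle between blade_5's own z axis and vertical below 0.14 rad and x of blade_5_tip in the frame of mouth between -0.012 and 0.012 m and z of blade_5_tip in the frame of mouth between -0.056 and -0.022 m and linear speed of blade_5 below 0.01 m/s and distance of each of blade_2, blade_9 from where it was at the start of the episode below 0.015 m); the arm keeps its last pose, push and grip.
It fails at once if blade pushed on through the gap, the sprung plate forced back more than 3.3 mm (value of joint plate_sprung above 0.0033 m).
It fails at once if another blade taken or displaced (distance of any of blade_2, blade_9 from where it was at the start of the episode above 0.02 m).
It fails at once if a bystander disturbed (distance of any of timer, marker_0, marker_1, tape from where it was at the start of the episode above 0.03 m).
It also fails if it takes over 42 s, if anything falls off the work surface, if the arm or the gripper's body presses on something with over 40 N, if the wrist force passes 120 N, or if a joint passes its speed limit or range.

## Working session

There is one attempt and no reset: what is moved stays moved. The work goes in short steps, Python scripts to look and compute and a tool call to move; the robot and the scene stay as the last step left them, time stands still between calls to the robot, and variables do not carry over. Pictures are saved under pics/ and viewed, at most 10 in all, crops included, and the job is handed in when it is done.

Besides the shell and the picture viewer there is one more tool, called after "Emit:" by a JSON object that holds its "api" and its "payload". carry_out: Moves the arm, as the interface text tells. Its arguments: {"type":"object","properties":{"steps":{"type":"array"}},"required":["steps"]}

```bash
mkdir -p pics
cat > h.py <<'E'
import numpy as np, cv2
from bench import env
def cap(n,f=None):
    c=env.capture(n)
    if f: cv2.imwrite(f,c["color"][:,:,::-1])
    return c
def ray(c,u,v):
    M=np.array(c["cam_to_world"]); d=M[:3,:3]@np.array([(u-c["cx"])/c["fx"],-(v-c["cy"])/c["fy"],-1.]); return M[:3,3],d
def onz(c,u,v,z):
    o,d=ray(c,u,v); return o+d*(z-o[2])/d[2]
def proj(c,p):
    M=np.array(c["cam_to_world"]); q=M[:3,:3].T@(np.array(p)-M[:3,3]); return c["cx"]+c["fx"]*q[0]/-q[2], c["cy"]-c["fy"]*q[1]/-q[2]
E
python3 - <<'E'
from h import *
a=cap("scene");b=cap("top")
print({k:v for k,v in a.items() if k!="color"});print({k:v for k,v in b.items() if k!="color"})
cv2.imwrite("pics/a.png",a["color"][:,:,::-1]);cv2.imwrite("pics/b.png",b["color"][:,:,::-1])
print(env.state())
E
```

```text
{'fx': 505.2196034535561, 'fy': 505.2196034535561, 'cx': 278.16952106024587, 'cy': 207.52642283622768, 'cam_to_world': array([[ 0.48768793,  0.43623201, -0.75621566, -0.55857835],
       [-0.87298607,  0.25109315, -0.41814777, -0.60338117],
       [ 0.00747113,  0.86409135,  0.50327956,  0.77726764],
       [ 0.        ,  0.        ,  0.        ,  1.        ]])}
{'fx': 492.1246326728255, 'fy': 492.1246326728255, 'cx': 286.59705592640273, 'cy': 210.0050885974902, 'cam_to_world': array([[-0.02421386,  0.99898412, -0.0380056 ,  0.40321996],
       [-0.9996997 , -0.02405294,  0.00468582, -0.02080456],
       [ 0.00376692,  0.03810765,  0.99926654,  1.38501156],
       [ 0.        ,  0.        ,  0.        ,  1.        ]])}
{'t': 0.1, 'joints': array([-1.04980177,  0.50173359, -0.42680384,  1.55134976,  0.22081388,
        1.13829269, -0.21026767]), 'qd': array([-0.00104784, -0.00123415,  0.00078653, -0.00352483,  0.00048283,
        0.00080233,  0.00143912]), 'joint_efforts': array([-1.12485141e-02, -5.67869639e+01, -5.83835408e+00, -2.79917872e+01,
       -6.88499166e-02,  2.40045867e-02,  2.02900003e-05]), 'tool_pos': array([0.16560011, 0.6279002 , 0.22579281]), 'tcp_rot': array([-3.13986475e+00, -4.29000360e-05,  2.88388218e+00]), 'ft_force': array([-0.75450104, -0.55316671,  0.34250234]), 'moment': array([ 0.00220487, -0.0487179 , -0.02583729]), 'gripper_force': 0.0, 'grip_width': 0.9970288582196015}
```

View pics/a.png

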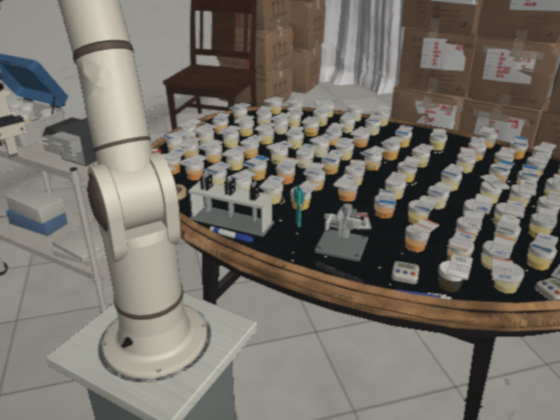

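View pics/b.png

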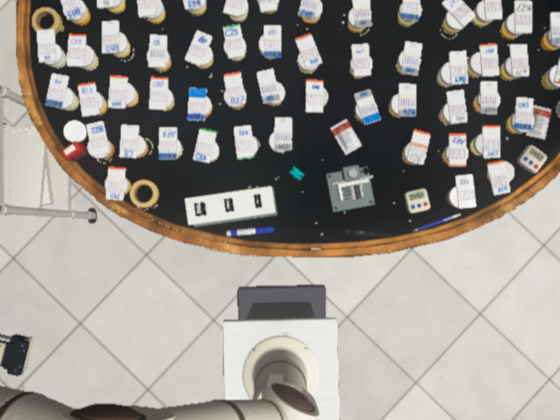

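The top view shows the rack at about (230,206) with three black handles at (200,209), (229,205) and (257,201). The stand is at (350,188), and the turquoise look-alike at (297,173) is to be left alone. Next I'll enlarge the rack and the stand.

Run:
```python
from h import *
b=cv2.imread("pics/b.png");a=cv2.imread("pics/a.png")
r=lambda i,x0,y0,x1,y1,s:cv2.resize(i[y0:y1,x0:x1],None,fx=s,fy=s,interpolation=cv2.INTER_CUBIC)
p=r(b,180,155,380,235,4); q=r(a,185,165,385,265,4)[:330]
q=r(a,185,170,385,240,4)
cv2.imwrite("pics/c.png",np.vstack([p,q])); print(p.shape,q.shape)
```

```text
(320, 800, 3) (280, 800, 3)
```

View pics/c.png

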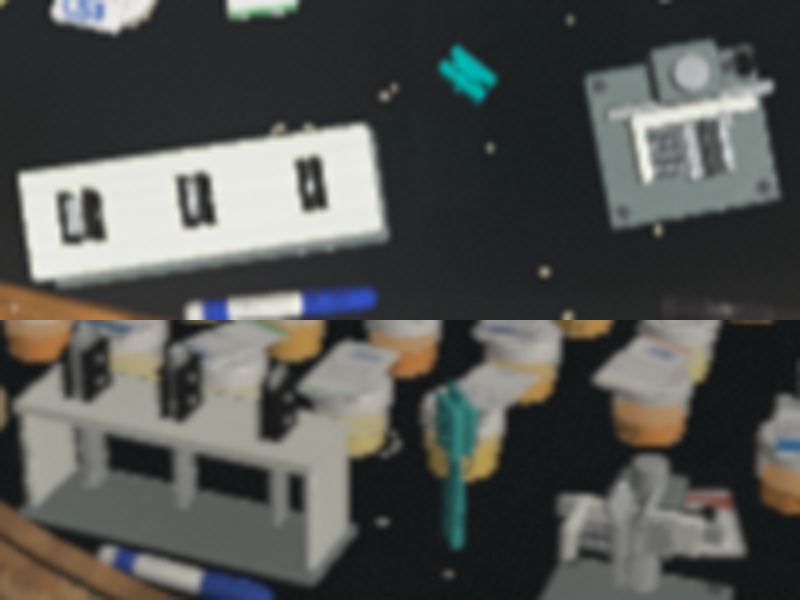

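The middle handle, at crop (196,200) or px (229,205), shows a medium strip end. The left one at (200,209) is thickest (9 mm) and the right one at (257,201) is thinnest (2 mm), so the middle one looks like blade_5. I'll measure it next.

Run:
```python
from h import *
c=cap("top"); im=c["color"].astype(int)
P=[(184.5,198),(272.5,185.75),(276,215),(188.75,225.5)]
W=np.array([onz(c,u,v,.095)[:2] for u,v in P]);print(W, W.mean(0),np.linalg.norm(W-np.roll(W,-1,0),axis=1))
# refine with mask
m=(im.min(2)>185).astype(np.uint8); m[:180]=0;m[230:]=0;m[:,:182]=0;m[:,280:]=0
m=cv2.morphologyEx(m,cv2.MORPH_OPEN,np.ones((3,3)))
k=max(cv2.findContours(m,cv2.RETR_EXTERNAL,cv2.CHAIN_APPROX_NONE)[0],key=cv2.contourArea)
w=np.array([onz(c,*p[0],.095)[:2] for p in k],np.float32); r=cv2.minAreaRect(w);print("rack",r)
d=((im.max(2)<80)).astype(np.uint8); full=cv2.drawContours(np.zeros_like(d),[cv2.convexHull(k)],-1,1,-1); d&=cv2.erode(full,np.ones((5,5)))
n,l,s,ce=cv2.connectedComponentsWithStats(d)
for i in range(1,n):
    if s[i,4]>15: print(s[i],ce[i],onz(c,*ce[i],.135)[:2])
# foot plate
F=[(585,73),(613,228),(780,198)]
F=np.array([onz(c,180+u/4,155+v/4,.012)[:2] for u,v in F]);print(F,np.diff(F,axis=0),np.linalg.norm(np.diff(F,axis=0),axis=1))
print("foot ctr",(F[0]+F[2])/2)
```

```text
[[0.49024175 0.24017155]
 [0.51694266 0.00863676]
 [0.43985006 0.00124129]
 [0.41786467 0.23023304]] [0.46622478 0.12007066] [0.2330693  0.07744651 0.23004473 0.07305625]
rack ((0.46822887659072876, 0.12182555347681046), (0.06915061175823212, 0.22982114553451538), 6.755941867828369)
[255 195   6  12  44] [257.52272727 200.65909091] [0.47632084 0.04667793]
[229 199   4  12  29] [230.65517241 204.37931034] [0.46849154 0.11514654]
[201 203   5  12  38] [202.63157895 208.26315789] [0.46032456 0.18648928]
[[ 0.55575693 -0.14076779]
 [ 0.44673106 -0.1573533 ]
 [ 0.46488661 -0.27464108]] [[-0.10902588 -0.0165855 ]
 [ 0.01815555 -0.11728778]] [0.11028019 0.11868466]
foot ctr [ 0.51032177 -0.20770444]
```

```bash
cat >> h.py <<'E'
from scipy.spatial.transform import Rotation as Ro
def shift(p,yaw):
    s=env.state(); R=Ro.from_euler("xyz",s["tcp_rot"]).as_matrix()
    d=R.T@(np.array(p)-s["tool_pos"])*100; t=-((yaw-s["tcp_rot"][2]+np.pi/2)%np.pi-np.pi/2)
    print("t",s["t"],"shift cm",d.round(2),"turn",round(t,3),"tcp",s["tool_pos"].round(4),s["tcp_rot"].round(3)); return d
E
python3 - <<'E'
from h import *
shift([.43,.115,.25],.118)
E
```

```text
t 0.15 shift cm [-38.64 -42.87  -2.35] turn -0.376 tcp [0.1656 0.628  0.2259] [-3.14  -0.     2.884]
```

Emit:
{"api": "carry_out", "payload": {"steps": [5.5,-3.5,-3.9,-0.3,-0.04,5.5,-7,-7.8,-0.6,-0.08,5.5,-10.5,-11.7,-0.9,-0.12,5.5,-14,-15.6,-1.2,-0.16,5.5,-17.5,-19.5,-1.5,-0.2,5.5,-21,-23.4,-1.8,-0.24,5.5,-24.5,-27.3,-2.1,-0.28,5.5,-28,-31.2,-2.4,-0.32,5.5,-31.5,-35.1,-2.4,-0.36,5.5,-35,-39,-2.4,-0.376,5.5,-38.6,-42.9,-2.4,-0.376,5.5,-38.6,-42.9,-2.4,-0.376]}}

```text
t: 1.65
tool_pos: [0.431, 0.1111, 0.2506]
tcp_rot: [-3.14, 0.0, -3.031]
ft_force: [-0.3, 0.4, 0.2]
grip_width: 0.599
gripper_force: 0.0
```

Run:
```python
from h import *
c=cap("wrist","pics/d.png"); print(env.state()["joints"].round(2),{k:v for k,v in c.items() if k!="color"}); shift([.468,.122,.2],.118)
for p in [(.468,.122,.144),(.468,.122,.095)]: print(proj(c,p))
```

```text
[-0.17  0.08 -0.15  2.02  0.01  1.05  1.35] {'fx': 352.94391805613105, 'fy': 352.94391805613105, 'cx': 278.91906260633897, 'cy': 211.45406358672395, 'cam_to_world': array([[-1.09649138e-01, -9.56082772e-01, -2.71813906e-01,
         3.57505061e-01],
       [ 9.93969920e-01, -1.05725444e-01, -2.90848571e-02,
         1.03038877e-01],
       [-9.30115148e-04, -2.73363976e-01,  9.61910220e-01,
         4.08720162e-01],
       [ 0.00000000e+00,  0.00000000e+00,  0.00000000e+00,
         1.00000000e+00]])}
t 1.7 shift cm [-3.88  0.39  5.05] turn -0.004 tcp [0.4299 0.1137 0.2505] [-3.142 -0.    -3.028]
(np.float64(287.5530453179278), np.float64(255.11321753555922))
(np.float64(286.37700262397067), np.float64(234.697052070905))
```

View pics/d.png

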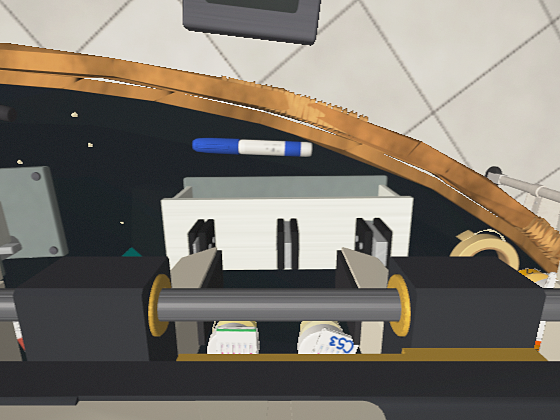

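The wrist view shows three handles with strip ends at about (202,240), (288,240) and (374,240), where image right is +y. I'll measure the strip widths and confirm in a crop.

Run:
```python
from h import *
a=cv2.imread("pics/d.png"); cv2.imwrite("pics/e.png",cv2.resize(a[190:280,155:420],None,fx=3,fy=3,interpolation=cv2.INTER_CUBIC))
for v in (246,255): print(v,a[v,180:400].mean(1).astype(int).tolist())
```

```text
246 [232, 232, 232, 231, 232, 232, 236, 227, 151, 57, 36, 35, 55, 139, 182, 149, 96, 83, 81, 61, 45, 42, 43, 42, 41, 38, 29, 19, 74, 131, 125, 76, 31, 12, 12, 96, 204, 236, 232, 230, 230, 229, 229, 229, 228, 230, 229, 229, 230, 230, 229, 229, 230, 230, 229, 228, 229, 228, 229, 229, 229, 228, 229, 228, 229, 228, 228, 228, 227, 229, 228, 229, 229, 228, 227, 228, 227, 228, 228, 227, 228, 227, 228, 228, 227, 228, 227, 227, 228, 228, 227, 227, 227, 228, 230, 222, 156, 67, 35, 41, 44, 44, 38, 25, 119, 187, 202, 198, 193, 194, 172, 103, 40, 42, 40, 42, 42, 28, 75, 171, 228, 230, 227, 227, 227, 227, 227, 227, 227, 227, 227, 227, 227, 227, 227, 227, 227, 227, 227, 227, 226, 227, 227, 227, 227, 228, 228, 228, 227, 226, 228, 228, 227, 228, 228, 229, 228, 228, 228, 228, 229, 231, 233, 235, 234, 233, 232, 231, 230, 230, 228, 229, 234, 228, 167, 76, 26, 30, 46, 112, 171, 173, 117, 47, 39, 44, 44, 41, 42, 43, 35, 42, 108, 155, 162, 173, 197, 200, 196, 196, 196, 194, 194, 192, 194, 196, 172, 103, 36, 32, 32, 137, 220, 233, 231, 230, 230, 230, 230, 230]
255 [231, 232, 232, 233, 235, 237, 241, 225, 18
[... 323 characters left out ...]
 231, 231, 230, 231, 230, 231, 231, 232, 230, 231, 231, 230, 231, 231, 231, 231, 231, 231, 231, 233, 234, 198, 106, 27, 39, 42, 42, 36, 29, 117, 182, 201, 200, 197, 197, 171, 106, 40, 39, 39, 43, 38, 24, 80, 201, 236, 233, 231, 230, 231, 231, 231, 231, 231, 230, 231, 231, 230, 230, 231, 231, 230, 230, 230, 230, 229, 230, 230, 230, 231, 230, 231, 230, 231, 231, 230, 230, 231, 231, 232, 244, 178, 25, 41, 41, 40, 38, 25, 92, 188, 181, 147, 150, 150, 150, 149, 151, 151, 150, 150, 149, 152, 151, 150, 151, 151, 152, 152, 153, 152, 156, 159, 163, 168, 149, 98, 93, 140, 164, 167, 187, 204, 206, 201, 197, 194, 192, 191, 190, 196, 180, 120, 51, 31, 26, 125, 215, 247, 249, 246, 246, 246, 246, 246, 246]
```

View pics/e.png

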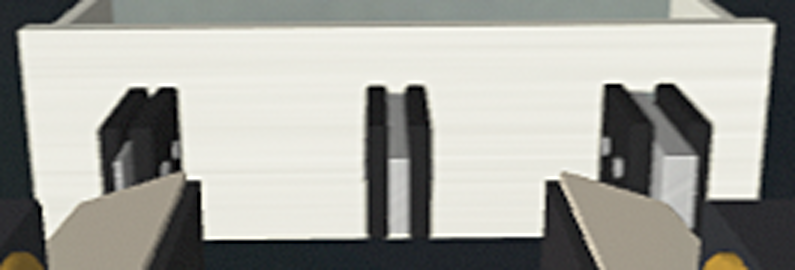

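The strip widths are about 3, 7 and 13.5 px at 0.27 m, which is roughly 2, 5 and 9–10 mm. The middle handle is therefore blade_5, and it sits at predicted pixel 287.5. I'll move above it and descend.

Emit:
{"api": "carry_out", "payload": {"steps": [5.5,-2,0.2,0,0,5.5,-3.9,0.3,0,0,5.5,-3.9,0.3,3,0,5.5,-3.9,0.3,5,0,5.5,-3.9,0.3,5,0]}}

```text
t: 2.33
tool_pos: [0.4659, 0.1241, 0.1992]
tcp_rot: [3.141, -0.004, -3.021]
ft_force: [-0.0, 1.0, 1.5]
grip_width: 0.601
gripper_force: 0.0
```

Run:
```python
from h import *
c=cap("wrist","pics/f.png"); shift([.468,.122,.102],.118); print(proj(c,(.468,.122,.144)))
a=c["color"]
for v in (215,225,235,245): print(v,a[v,255:325].mean(1).astype(int).tolist())
```

```text
t 2.375 shift cm [-0.1  -0.23  9.84] turn 0.002 tcp [0.4669 0.1241 0.2004] [ 3.141e+00 -2.000e-03 -3.021e+00]
(np.float64(275.42826135080156), np.float64(234.48351494284262))
215 [231, 231, 231, 233, 241, 207, 92, 33, 41, 43, 45, 43, 43, 41, 36, 14, 119, 136, 124, 125, 123, 122, 126, 101, 55, 40, 42, 42, 42, 43, 40, 41, 35, 7, 159, 234, 236, 231, 232, 231, 231, 231, 232, 231, 232, 232, 232, 231, 232, 231, 231, 232, 231, 232, 231, 231, 232, 232, 232, 232, 232, 232, 232, 231, 231, 231, 232, 232, 232, 232]
225 [231, 230, 231, 232, 240, 211, 106, 32, 43, 42, 40, 39, 42, 43, 36, 22, 186, 212, 193, 191, 190, 188, 199, 149, 53, 38, 40, 42, 44, 45, 41, 41, 34, 13, 128, 228, 237, 230, 230, 229, 230, 229, 229, 230, 229, 229, 229, 229, 229, 228, 229, 229, 227, 229, 228, 228, 229, 228, 228, 228, 227, 228, 228, 228, 228, 228, 227, 228, 227, 227]
235 [231, 231, 231, 233, 238, 229, 138, 25, 40, 43, 41, 42, 41, 39, 36, 14, 199, 222, 195, 196, 194, 192, 202, 148, 52, 39, 42, 45, 40, 40, 40, 42, 33, 6, 221, 247, 234, 233, 232, 232, 232, 232, 231, 231, 232, 232, 232, 232, 232, 231, 232, 232, 233, 232, 232, 231, 232, 232, 232, 232, 232, 232, 232, 231, 232, 232, 232, 232, 232, 232]
245 [229, 230, 230, 230, 233, 246, 182, 20, 39, 41, 40, 44, 40, 39, 33, 2, 198, 219, 190, 187, 185, 186, 199, 146, 54, 38, 41, 42, 42, 41, 41, 41, 34, 0, 213, 242, 231, 230, 229, 230, 230, 229, 230, 230, 229, 229, 230, 230, 229, 229, 229, 229, 229, 229, 228, 229, 229, 229, 228, 229, 228, 229, 229, 229, 229, 228, 229, 230, 230, 228]
```

View pics/f.png

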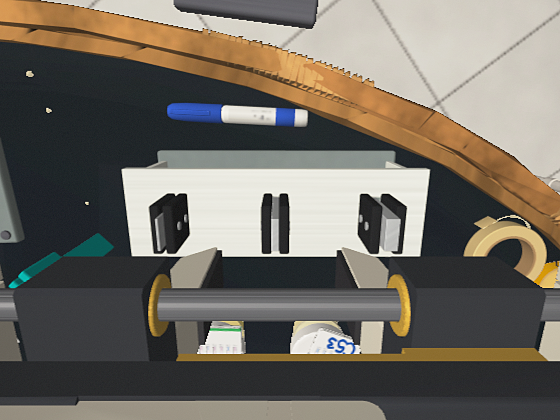

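The handle is at columns 261–289 with strip centre (274.7, 234.5), against a prediction of (275.4, 234.5). The position is good, so I'll correct y slightly, descend and grip.

Emit:
{"api": "carry_out", "payload": {"steps": [5.5,-0.1,-0.25,1,0,5.5,-0.1,-0.25,3.5,0,5.5,-0.1,-0.25,6,0,5.5,-0.1,-0.25,8,0,5.5,-0.1,-0.25,9.2,0,5.5,-0.1,-0.25,9.8,0,5.5,-0.1,-0.25,9.8,0,1.2,-0.1,-0.25,9.8,0,1.2,-0.1,-0.25,9.8,0,1.2,-0.1,-0.25,9.8,0,1.2,-0.1,-0.25,9.8,0,1.2,-0.1,-0.25,9.8,0]}}

```text
t: 3.88
tool_pos: [0.4694, 0.1206, 0.1029]
tcp_rot: [3.141, 0.0, -3.023]
ft_force: [-0.7, 0.9, 1.1]
grip_width: 0.206
gripper_force: 30.0
```

Emit:
{"api": "carry_out", "payload": {"steps": [1.2,0,0,-1,0,1.2,0,0,-3,0,1.2,0,0,-5.5,0,1.2,0,0,-8,0,1.2,0,0,-10.5,0,1.2,0,0,-13,0,1.2,0,0,-15,0,1.2,0,0,-15,0]}}

```text
t: 4.88
tool_pos: [0.4703, 0.1208, 0.2545]
tcp_rot: [3.141, 0.004, -3.023]
ft_force: [1.4, 0.1, -0.7]
grip_width: 0.2
gripper_force: 30.0
```

Run:
```python
from h import *
print(env.state()["grip_width"],env.state()["gripper_force"],env.state()["joints"].round(2))
shift([.4955-.07,-.210,.253],.152)
shift([.4955,-.210,.253],.152)
```

```text
0.19951168292437899 29.999822080135345 [-0.17  0.15 -0.15  1.93  0.03  1.06  1.36]
t 4.875 shift cm [  8.35 -32.32   0.11] turn -0.034 tcp [0.4703 0.1208 0.2545] [ 3.141  0.004 -3.023]
t 4.875 shift cm [  1.39 -33.15   0.13] turn -0.034 tcp [0.4703 0.1208 0.2545] [ 3.141  0.004 -3.023]
```

Emit:
{"api": "carry_out", "payload": {"steps": [1.2,0.2,-3,0,0,1.2,0.5,-7,0,0,1.2,1,-11,0,0,1.2,2,-15,0,-0.034,1.2,3,-19,0,-0.034,1.2,4,-22,0,-0.034,1.2,4.5,-24,0,-0.034,1.2,4.5,-25,0,-0.034,1.2,4.5,-25,0,-0.034]}}

```text
t: 6.0
tool_pos: [0.4539, -0.1331, 0.2522]
tcp_rot: [3.141, -0.001, -2.99]
ft_force: [-0.5, -0.2, -1.0]
grip_width: 0.206
gripper_force: 30.0
```

Run:
```python
from h import *
c=cap("wrist","pics/g.png"); shift([.4955,-.210,.253],.152)
for z in (.1,.12):print(proj(c,(.4955,-.210,z)))
import pickle; pickle.dump(c,open("g.pkl","wb"))
```

```text
t 6.05 shift cm [-2.92 -8.31 -0.08] turn 0.001 tcp [ 0.454  -0.1323  0.2523] [ 3.141e+00 -1.000e-03 -2.989e+00]
(np.float64(190.03768137129748), np.float64(227.48376946603062))
(np.float64(184.4904644662942), np.float64(234.74376488918858))
```

View pics/g.png

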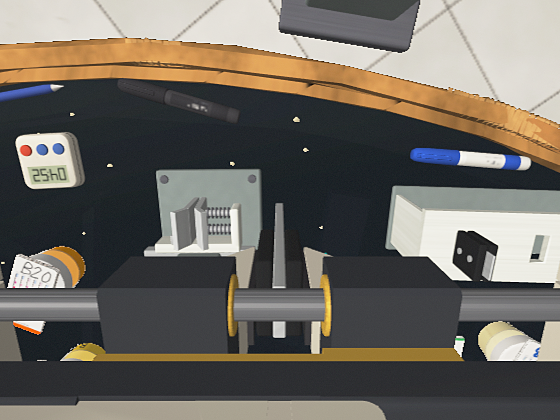

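The stand is at left. The upright fixed plate is near column 178, the sprung plate near 200, and its springs at 205–235 on the +y side. I'll enlarge this part.

Run:
```python
from h import *
a=cv2.imread("pics/g.png"); cv2.imwrite("pics/h.png",cv2.resize(a[180:260,150:250],None,fx=7,fy=7,interpolation=cv2.INTER_CUBIC))
```

```text
(no output)
```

View pics/h.png

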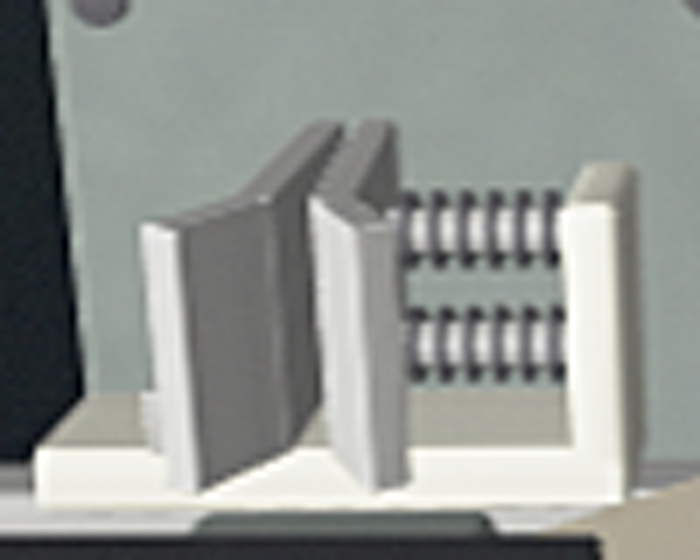

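Emit:
{"api": "carry_out", "payload": {"steps": [1.2,-1.5,-2,0,0,1.2,-3,-4,0,0,1.2,-4.5,-6,0,0,1.2,-6,-8.3,0,0,1.2,-6,-8.3,0,0,1.2,-6,-8.3,0,0]}}

```text
t: 6.8
tool_pos: [0.5258, -0.2044, 0.2522]
tcp_rot: [3.14, -0.001, -2.988]
ft_force: [-0.3, -0.1, -0.9]
grip_width: 0.203
gripper_force: 30.0
```

Run:
```python
from h import *
c=cap("wrist"); shift([.4955,-.210,.253],.152)
import pickle; pickle.dump(c,open("i.pkl","wb"))
u,v=proj(c,(.4955,-.210,.11)); print(u,v)
a=c["color"][:,:,::-1]; print(c["cam_to_world"])
u0,v0=225,120
cv2.imwrite("pics/i.png",cv2.resize(a[v0:v0+100,u0:u0+110],None,fx=6,fy=6,interpolation=cv2.INTER_CUBIC))
```

```text
t 6.85 shift cm [ 3.07 -0.1  -0.06] turn 0.002 tcp [ 0.5256 -0.2043  0.2523] [ 3.140e+00 -1.000e-03 -2.988e+00]
277.67719618081736 163.97574221227626
[[-0.1526043  -0.95098163 -0.26897189  0.4529181 ]
 [ 0.9882862  -0.14642495 -0.04301302 -0.21596656]
 [ 0.00152039 -0.27238517  0.96218709  0.41040723]
 [ 0.          0.          0.          1.        ]]
```

View pics/i.png

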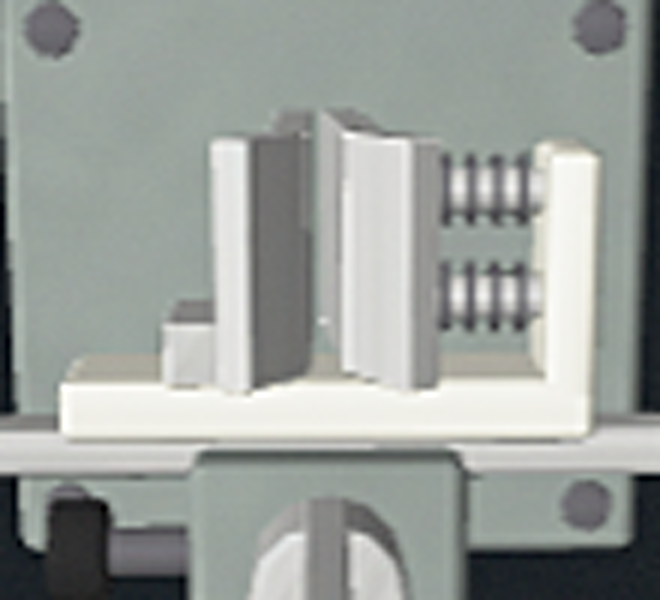

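Both mouth edges are visible. The near end of the gap spans crop columns 250–410 at row 138, and the far end 252–414 at row 388. That puts the mouth centre at about px (280.3,163.8), so I'll triangulate with the previous view at (190.1,231.3).

Run:
```python
from h import *; import pickle
g=pickle.load(open("g.pkl","rb"));i=pickle.load(open("i.pkl","rb"))
G=lambda x,y:(150+x/7-.43,180+y/7-.43); I=lambda x,y:(225+x/6-.42,120+y/6-.42)
def tri(p,q):
    A=[];b=[]
    for c,(u,v) in ((g,p),(i,q)):
        o,d=ray(c,u,v); d/=np.linalg.norm(d); P=np.eye(3)-np.outer(d,d); A.append(P);b.append(P@o)
    A=np.vstack(A);b=np.hstack(b); X=np.linalg.lstsq(A,b,rcond=None)[0]; return X,np.linalg.norm(A@X-b)
pts={}
for n,p,q in [("fixN",(182,230),(250,138)),("fixF",(203,490),(252,390)),("sprN",(362,226),(410,138)),("sprF",(375,490),(414,388)),("fixNo",(143,226),(212,138)),("sprNo",(397,222),(437,142))]:
    X,e=tri(G(*p),I(*q)); pts[n]=X; print(n,X.round(4),round(e*1000,2))
m=sum(pts[k] for k in("fixN","fixF","sprN","sprF"))/4;print("mouth",m)
a=(pts["fixF"]-pts["fixN"]+pts["sprF"]-pts["sprN"])/2; print(np.linalg.norm(a),np.arctan2(a[1],a[0]),np.linalg.norm(pts["sprN"]-pts["fixN"]))
for z in (.105,.11,.115,.12): print(z,onz(i,*I(331.5,263.5),z),onz(g,*G(281,359),z))
shift([*m[:2],.253],.152)
```

```text
fixN [ 0.4795 -0.2219  0.11  ] 0.5
fixF [ 0.5148 -0.2167  0.1092] 0.13
sprN [ 0.4762 -0.1998  0.1081] 0.41
sprF [ 0.5103 -0.1939  0.1122] 0.07
fixNo [ 0.4804 -0.2273  0.1081] 0.37
sprNo [ 0.4762 -0.1959  0.1046] 0.09
mouth [ 0.49519204 -0.20809614  0.10988756]
0.03525101961922678 0.15804528539558074 0.022473575424273248
0.105 [ 0.49551406 -0.20812112  0.105     ] [ 0.4969393  -0.20896886  0.105     ]
0.11 [ 0.4948167  -0.20824956  0.11      ] [ 0.49504105 -0.20791132  0.11      ]
0.115 [ 0.49411934 -0.208378    0.115     ] [ 0.4931428  -0.20685378  0.115     ]
0.12 [ 0.49342197 -0.20850644  0.12      ] [ 0.49124456 -0.20579625  0.12      ]
t 6.85 shift cm [ 3.07  0.1  -0.06] turn 0.002 tcp [ 0.5256 -0.2043  0.2523] [ 3.140e+00 -1.000e-03 -2.988e+00]
```

The triangulated mouth is (0.495, -0.208, 0.110). Plate length comes out at 35.3 mm (36 given), gap at 22.5 mm (22 given), and height is within 100–120 mm, so it all fits. I'll align and lower into the funnel.

Emit:
{"api": "carry_out", "payload": {"steps": [1.2,1.5,0,0,0,1.2,3,0.1,0,0,1.2,3,0.1,0,0,1.2,3,0.1,2,0,1.2,3,0.1,4,0,1.2,3,0.1,5,0,1.2,3,0.1,6,0,1.2,3,0.1,6.5,0,1.2,3,0.1,6.9,0,1.2,3,0.1,6.9,0]}}

```text
t: 8.1
tool_pos: [0.4961, -0.2096, 0.1837]
tcp_rot: [3.142, -0.0, -2.989]
ft_force: [-0.3, -0.4, -0.5]
grip_width: 0.205
gripper_force: 30.0
```

Run:
```python
from h import *
shift([.496,-.2081,.155],.155); print(env.state()["ft_force"],env.state()["grip_width"])
c=cap("wrist"); print(proj(c,(.4952,-.2081,.11)))
a=c["color"][:,:,::-1]
cv2.imwrite("pics/j.png",cv2.resize(a[140:260,200:360],None,fx=5,fy=5,interpolation=cv2.INTER_CUBIC))
```

```text
t 8.1 shift cm [-0.01  0.15  2.87] turn -0.003 tcp [ 0.4961 -0.2096  0.1837] [ 3.142 -0.    -2.989]
[-0.29195484 -0.42444282 -0.45885798] 0.20503850088109898
(np.float64(281.3294103914547), np.float64(221.66895121792263))
```

View pics/j.png

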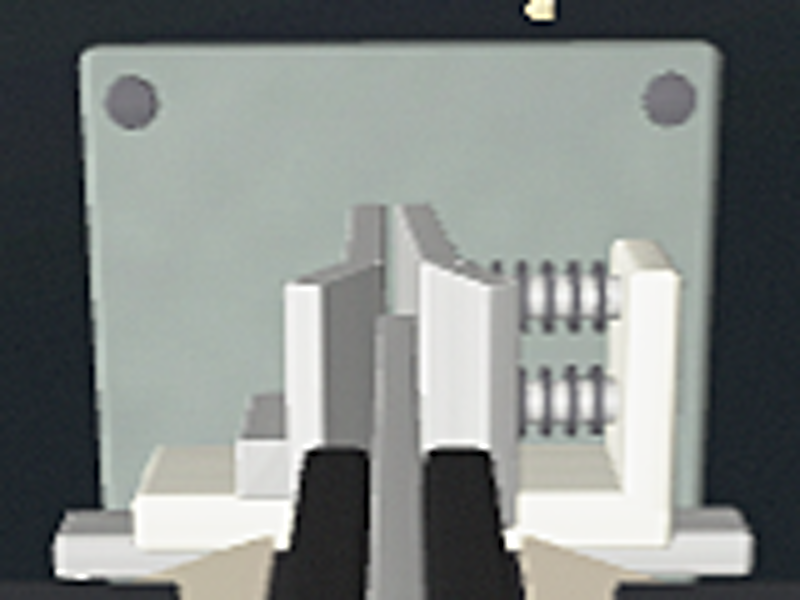

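The blade tip is at crop (395,315), inside the funnel between the throat edges at 380 and 420, so it is about 1 mm toward -y. I'll nudge it +y and lower slowly while watching the force.

Emit:
{"api": "carry_out", "payload": {"steps": [1.2,0,0.13,0.2,0,1.2,0,0.13,0.4,0,1.2,0,0.13,0.6,0,1.2,0,0.13,0.8,0,1.2,0,0.13,1,0,1.2,0,0.13,1.2,0,1.2,0,0.13,1.2,0,1.2,0,0.13,1.2,0]}}

```text
t: 9.15
tool_pos: [0.496, -0.2081, 0.1715]
tcp_rot: [3.141, 0.0, -2.989]
ft_force: [0.3, 0.4, -1.4]
grip_width: 0.207
gripper_force: 30.0
```

Emit:
{"api": "carry_out", "payload": {"steps": [1.2,0,0,0.2,0,1.2,0,0,0.4,0,1.2,0,0,0.6,0,1.2,0,0,0.8,0,1.2,0,0,0.8,0]}}

```text
t: 9.78
tool_pos: [0.4959, -0.2082, 0.1635]
tcp_rot: [3.141, -0.0, -2.989]
ft_force: [0.6, 0.7, 1.0]
grip_width: 0.206
gripper_force: 30.0
```

The vertical force rose from about -1 to +1 N, so drag has begun. I'll continue to the target depth.

Emit:
{"api": "carry_out", "payload": {"steps": [1.2,0,0,0.2,0,1.2,0,0,0.4,0,1.2,0,0,0.6,0,1.2,0,0,0.8,0,1.2,0,0,0.85,0,1.2,0,0,0.85,0,1.2,0,0,0.85,0,1.2,0,0,0.85,0]}}

```text
t: 10.78
tool_pos: [0.4959, -0.2082, 0.1551]
tcp_rot: [3.142, -0.0, -2.989]
ft_force: [-0.3, 0.7, 2.7]
grip_width: 0.205
gripper_force: 30.0
```

Run:
```python
from h import *
# front edges of blade tip region: check gap between top faces in image row profile, no picture viewed
c=cap("wrist"); f=[]
for _ in range(8): f.append(env.state()["ft_force"]); env.capture("wrist")
print(np.mean(f,0),np.std(f,0)); s=env.state(); print(s["tool_pos"],s["tcp_rot"],s["grip_width"],s["gripper_force"],s["t"],abs(s["qd"]).max())
print("mouth px",proj(c,(.4952,-.2081,.11)),"near end",proj(c,(.4774,-.2109,.11)),proj(c,(.4842,-.2098,.072)))
a=c["color"][:,:,::-1]
for v in (215,222,229,236,243): print(v,a[v,235:325].mean(1).astype(int).tolist())
```

```text
[1.11762319 0.06315458 2.24163164] [0.19140047 0.48425534 0.53340742]
[ 0.49592987 -0.20825325  0.1551495 ] [ 3.14154478e+00 -1.24235646e-06 -2.98939100e+00] 0.20824306600752132 30.000963807106018 11.225 0.0013883139317669565
mouth px (np.float64(279.4118343923384), np.float64(235.70675979804062)) near end (np.float64(279.2924988551049), np.float64(207.23146611554148)) (np.float64(279.30408610363685), np.float64(202.5533088287092))
215 [177, 177, 178, 177, 177, 178, 177, 176, 178, 177, 178, 178, 177, 176, 175, 175, 167, 208, 237, 239, 237, 237, 236, 240, 238, 190, 127, 121, 125, 126, 124, 124, 125, 124, 125, 124, 120, 123, 122, 130, 179, 171, 147, 147, 149, 144, 146, 119, 172, 201, 209, 225, 230, 228, 230, 231, 230, 227, 227, 229, 228, 230, 232, 231, 232, 239, 219, 174, 171, 170, 165, 164, 171, 122, 103, 161, 182, 146, 93, 73, 129, 171, 170, 123, 81, 74, 147, 182, 156, 108]
222 [178, 178, 177, 176, 177, 177, 176, 177, 177, 176, 177, 177, 176, 176, 177, 177, 174, 186, 232, 240, 237, 237, 236, 238, 237, 208, 142, 120, 125, 125, 128, 125, 127, 124, 123, 122, 120, 121, 120, 137, 170, 163
[... 829 characters left out ...]
5, 41, 37, 38, 36, 37, 38, 35, 37, 29, 8, 158, 175, 151, 149, 149, 147, 144, 146, 148, 146, 98, 35, 40, 40, 39, 39, 38, 37, 39, 35, 36, 41, 36, 27, 0, 218, 248, 210, 168, 171, 168, 166, 166, 150, 113, 123, 144, 149, 126, 100, 106, 133, 151, 130, 103, 98, 113, 141, 150, 123, 98]
243 [182, 182, 182, 183, 182, 180, 175, 228, 231, 219, 224, 223, 223, 225, 225, 222, 219, 219, 232, 238, 237, 239, 253, 194, 18, 36, 35, 39, 39, 36, 36, 36, 38, 38, 37, 38, 38, 29, 7, 171, 180, 150, 149, 148, 148, 146, 146, 151, 136, 85, 34, 44, 41, 38, 40, 38, 39, 38, 37, 39, 39, 36, 38, 31, 5, 219, 219, 171, 170, 167, 166, 161, 152, 172, 187, 183, 183, 184, 183, 185, 185, 183, 184, 185, 183, 183, 183, 183, 182, 177]
```

The depth is as planned: TCP z is 0.155, so the tip is about 38 mm below the mouth. Drag is about 3 N, as expected, the gap shows as opened, and the tool is still and upright. I'll hand in now.

```bash
python3 -c "
from bench import env
print(env.sign_off())"
```

```text
the job is handed in; nothing more can be done
None
```

The 5 mm blade is in the gripper, upright between the holder's plates with its tip about 38 mm below the mouth (from the measured poses) and dragging with about 3 N; the other blades were left hanging, and the job is handed in, though sign-off returned no verdict.

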